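# Stock the hanging paint caddy and hang it at the painting place

## Task

Take every paint pot out of the crate and stand it upright in the red caddy, one to a pocket, while the caddy hangs on the grey steel stand. Then lift the loaded caddy off by its handle post and hang it by its bar on both hooks of the wooden stand, keeping it level and never setting it down or letting it touch the table or the crate on the way. Let go and leave the brush tin and the glue bottle where they are.

Things in the scene. Friction and masses are not known exactly. Their poses are not given: they have to be found in the camera images.
- caddy: red metal paint caddy, loose, 0.4 kg: open tray 160 (x) x 208 (y) mm, walls 50 high, floor 4; origin at the centre of its underside, z up. Two pockets on each side (+y, -y) of a middle channel with a handle post; hanger bar and two rubber spacer stubs at its back (+x). Hung, its underside is 50 mm (steel stand) or 80 mm (wooden stand) above the table and it leans front-down by up to 0.06 rad.
- caddy_grip (a point): grip point on the axis of the caddy's handle post, over the caddy's origin, 106 mm above the underside. The post is upright and flat-sided, 30 mm wide along the caddy's x, 12 mm thick along its y; its black top ends 12 mm above this point. Pots standing in the pockets reach 80 mm above the underside. Axes as the caddy's.
- caddy_bar (a point): middle of the caddy's hanger bar: round steel bar, 10 mm thick, 222 mm long, along the caddy's y; 100 mm behind (+x of) and 95 mm above the caddy's origin, 20 mm behind the rear wall. Thin arms hold it at y = +-30 mm; hooks go under it near y = +-90 mm. Two round spacer stubs low on the rear wall (y = +-60 mm, 16 mm above the underside) reach 16 mm farther back than the bar's axis. Axes as the caddy's.
- steel_stand: grey steel stand, fixed to the table, holds the caddy at the start. Origin on the table under its flat upright front face; the caddy hangs on its -x side. Crossbar and two upright flats (55 mm wide, at y = +-60 mm) share that face; the caddy's spacer stubs lean on the flats. Two 8 mm rod hooks at y = +-90 mm: from the crossbar 31 mm outward, then up, ending 27 mm above the hook floor.
- steel_stand_seat (a point): where the middle of the caddy's bar lies when hung on the steel stand, 145 mm above the table; axes as the stand's (+x into the stand, y along the bar, z up). Hook floor 5 mm below; hook's upright inner side 5 mm before (-x), leaning outward at its top; stand's upright face 18 mm behind (+x). With the bar here and the caddy level, its stubs are 2 mm short of the face.
- wood_stand: wooden stand with two brass hooks, at the painting place, fixed to the table, its hooks free at the start. Same shape, hooks and axes as the steel stand, but hooks 30 mm higher; topmost point (hook tips) 197 mm above the table. Either stand may be on the left or right.
- wood_stand_seat (a point): where the middle of the caddy's bar (point caddy_bar) must lie when hung on the wooden stand, 175 mm above the table, caddy y along this y; axes and distances to hooks and face as at point steel_stand_seat.
- crate: low open plywood crate fixed to the table, 260 mm (x) by 190 mm (y) outside, walls 8 mm thick and 50 mm high, floor 8 mm thick; origin at the centre of its underside. The paint pots stand upright in it.
- brush_tin: bystander: metal tin 76 mm across with brushes in it, 220 mm high, beyond the crate; origin under its foot. Leave alone.
- glue_bottle: bystander: white bottle with orange cap, 66 mm across, 170 mm high, beyond the crate; origin under its foot. Leave alone.
- pocket0 (a point): centre of the floor of the caddy's front (-x), +y pocket: 72 mm (x) by 68 mm (y) inside, walls 40 to 46 mm above the pocket floor; takes one pot. Axes as the caddy's.
- pocket1 (a point): centre of the floor of the caddy's front (-x), -y pocket: 72 mm (x) by 68 mm (y) inside, walls 40 to 46 mm above the pocket floor; takes one pot. Axes as the caddy's.
- pocket2 (a point): centre of the floor of the caddy's back (+x), +y pocket: 72 mm (x) by 68 mm (y) inside, walls 40 to 46 mm above the pocket floor; takes one pot. Axes as the caddy's.
- pocket3 (a point): centre of the floor of the caddy's back (+x), -y pocket: 72 mm (x) by 68 mm (y) inside, walls 40 to 46 mm above the pocket floor; takes one pot. Axes as the caddy's.
- pot_yellow_mid (a point): yellow paint pot with white lid, a closed upright cylinder 56 mm across and 76 mm high, about 0.1 kg, loose; this point is its centre, 38 mm above its foot, z along its axis. Absent in some starts.
- pot_blue_mid (a point): blue paint pot with white lid, a closed upright cylinder 56 mm across and 76 mm high, about 0.1 kg, loose; this point is its centre, 38 mm above its foot, z along its axis. Absent in some starts.
- pot_green_mid (a point): green paint pot with white lid, a closed upright cylinder 56 mm across and 76 mm high, about 0.1 kg, loose; this point is its centre, 38 mm above its foot, z along its axis. Absent in some starts.
- pot_orange_mid (a point): orange paint pot with white lid, a closed upright cylinder 56 mm across and 76 mm high, about 0.1 kg, loose; this point is its centre, 38 mm above its foot, z along its axis. Absent in some starts.
Things that resemble listed ones, but are neither listed nor needed, are in the scene too. Leave any pink or purple look-alike of the part that bears pot_orange_mid alone.

How it is judged:
By the outcome, as a careful person would: the job done as asked, in the order asked, and still so for the second after the job is handed in, with the robot touching nothing.
Of pot_yellow, pot_blue, pot_green, pot_orange only 2 to 4 are there at a start; the rules pass over those that are not, and their reading is None.
At some moment in a run one of pot_yellow, pot_blue, pot_green, pot_orange may be knocked a few centimetres aside while the robot is not near it.
It also fails if it takes over 210 s, if anything falls off the work surface, if the arm or the gripper's body presses on something with over 40 N, if the wrist force passes 120 N, or if a joint passes its speed limit or range.

## Robot

A 7-joint arm with a two-finger parallel gripper is mounted at the origin on the work surface. World frame = base frame: x ahead of the robot, y to its left, z up, the work surface at z = 0. Lengths are in m, angles in rad, forces in N, time in s.
With the tool pointing down it reaches from about 0.425 to 0.8 m from the base axis. Payload 8.3 kg.
Tool frame: the origin (TCP) lies between the finger pads; the fingertips stand 25 mm ahead of it and the grasp point (between the pads) lies 6 mm ahead of it; z points along the fingers, y is the line along which they close (so a half turn about z gives the same grasp; the last joint's range is limited). The gripper opens to 85 mm and grips with 20 to 120 N. Pads are 22 mm wide; open, the fingers measure 114 mm over their backs; the gripper's body (76 mm by 85 mm) begins 54 mm behind the grasp point. The pads swing forward as they close: fully open they stand 13 mm farther back than shut.
Start: joints at [-1.344, 0.383, 0.016, 1.37, -0.006, 1.388, -0.046], TCP at [0.179, 0.599, 0.229] pointing down, gripper open.
Joint ranges: [-2.95, 2.95], [-0.25, 2.06], [-1.52, 1.56], [0.18, 2.33], [-1.44, 4.58], [0.02, 2.06], [-3.01, 3.01]. Speed limits (rad/s): [2.39, 2.39, 3.01, 3.01, 3.14, 3.14, 3.14].

## Interface

Orientations are given as a rotation vector (axis times angle).
In Python, from workcell import move_to, servo_line, move_joints, open_jaws, grasp, wait, inverse_kinematics, sense, camera, get_calibration, Unreachable, sign_off, trace, landmark_of gives the robot as it stands. Calls block until the motion is done:
- move_to(position, orientation): joint-space move of the TCP to a pose.
- servo_line(position, attitude=None, feed=0.15, max_force=None): straight line of the TCP; attitude=None keeps the orientation; feed is the mean speed in m/s. With max_force (N) it stops when the force on the tool has changed by that much, and returns True; else False.
- move_joints(angles): joint-space move.
- open_jaws() and grasp(): open the fingers fully, or close them until they stop; the grip force is fixed at half the most.
- wait(seconds).
- inverse_kinematics(position, orientation): joint angles nearest the present ones, or None.
- sense(): the state.
- camera(name): name is "side" or "top"; returns the picture (420x560x3 uint8, red, green, blue); there is no depth.
- get_calibration(name): a dict with "fx", "fy", "cx", "cy" (pixels), "rvec" (rotation vector, rad) and "tvec" (3), from world to camera coordinates, as OpenCV has them. Camera axes: x right, y down, z forward; pixel columns grow to the right and rows downward; lengths in m; the calibration is good to about 2 mm. A picture is of the moment at which its call begins. get_calibration takes no time and is no camera call.
A pose or a line that the arm cannot do raises Unreachable and nothing moves.
- sign_off(): hands the job in; it is judged then, once.
Trained networks look in the newest picture that a camera, given by its name, has taken for a name from the list of things; names that differ only in an ending like _2 or _b are one class to them, and where a whole thing is asked for, a point or a joint stands for the part that bears it (a point fixed in the world has none). Each returns a list of dicts, best first, with "conf" (0 to 1); they miss things now and then, are a little off and sometimes report something else, mostly with a low value. They report only what shows in the picture. A call takes as long as a camera call. They do not tell look-alikes from the thing itself.
- trace(name, camera): "region" (420x560 bool, what is visible of it).
- landmark_of(name, camera): "location" ([x, y, z] in m, in the coordinates of the camera as it stood for that picture, good to about 4 mm: a listed point, or the origin of a listed thing).
The state is a dict: "time_s": time; "q": joint angles; "dq": joint speeds; "joint_torque": joint torques, N m; "tcp_pos": TCP position; "tcp_rot": TCP orientation; "contact_force": force on the tool from outside, world axes, zero at the start; "wrist_torque": the same for the moment, N m; "width": finger opening in m; "finger_force": force on a finger pad.
Only numpy, scipy, OpenCV 4.12 (cv2) and the standard library are available. Lean on these libraries where they do the work, as an engineer would, in place of code of your own. Each camera call takes 0.05 s, during which the arm holds its last target. There are 200 camera calls.

## Working session

There is one attempt and no reset: what is moved stays moved. The work goes in short steps, each a Python script; the robot and the scene stay as the last script left them, time stands still between calls to the robot, and variables do not carry over. Pictures are saved under pics/ and viewed, at most 14 in all, crops included, and the job is handed in when it is done.

```bash
ls; mkdir -p pics; cat > h.py <<'E'
import numpy as np, cv2
from scipy.spatial.transform import Rotation as R
from workcell import *
def w(cam,p):
    c=get_calibration(cam); M=cv2.Rodrigues(np.array(c['rvec'],float))[0]
    return M.T@(np.array(p)-np.array(c['tvec']).ravel())
def px(cam,P):
    c=get_calibration(cam); M=cv2.Rodrigues(np.array(c['rvec'],float))[0]
    q=M@np.array(P)+np.array(c['tvec']).ravel(); return np.array([c['fx']*q[0]/q[2]+c['cx'],c['fy']*q[1]/q[2]+c['cy']])
def ray(cam,u,v,z):
    c=get_calibration(cam); M=cv2.Rodrigues(np.array(c['rvec'],float))[0]
    o=-M.T@np.array(c['tvec']).ravel(); d=M.T@np.array([(u-c['cx'])/c['fx'],(v-c['cy'])/c['fy'],1]); return o+d*(z-o[2])/d[2]
def shot(cam,name):
    im=camera(cam); cv2.imwrite(f'pics/{name}.png',im[:,:,::-1]); return im
def lm(name,cam,n=3,minc=0.0):
    return [(round(d['conf'],2),np.round(w(cam,d['location']),4)) for d in landmark_of(name,cam)[:n] if d['conf']>minc]
def down(yaw): # tool z down, tool y axis (closing) at angle yaw from world y
    return (R.from_euler('z',yaw)*R.from_rotvec([np.pi,0,0])).as_rotvec()
E
python3 - <<'E'
from h import *
s=sense(); print(s['tcp_pos'],s['tcp_rot'],s['time_s'],s['width'])
for c in('top','side'):
    shot(c,c+'0')
    for n in ['caddy','caddy_grip','caddy_bar','steel_stand_seat','wood_stand_seat','steel_stand','wood_stand','crate','brush_tin','glue_bottle','pocket0','pocket1','pocket2','pocket3','pot_yellow_mid','pot_blue_mid','pot_green_mid','pot_orange_mid']:
        print(c,n,*[f"{a}:{b}" for a,b in lm(n,c)])
E
```

```text
pics
[0.17842803 0.59843062 0.22785059] [-0.4534958  -3.10845353  0.00317523] 0.0 0.08528194041115275
top caddy 0.75:[ 0.5212 -0.3068  0.0458]
top caddy_grip 0.76:[ 0.5183 -0.3024  0.1478]
top caddy_bar 0.96:[ 0.6223 -0.3117  0.1439]
top steel_stand_seat 0.98:[ 0.6223 -0.3106  0.1495]
top wood_stand_seat 0.94:[0.6409 0.3235 0.1722] 0.2:[ 0.4795 -0.3641  0.0497]
top steel_stand 0.95:[ 0.6349 -0.3149 -0.0021]
top wood_stand 0.69:[ 0.5676 -0.2398  0.0541] 0.59:[0.6583 0.3201 0.0019]
top crate 0.58:[ 0.5505  0.0178 -0.0047]
top brush_tin 0.83:[0.776  0.0558 0.0015]
top glue_bottle 0.72:[ 0.7639 -0.0739 -0.0011]
top pocket0 0.86:[ 0.479  -0.3634  0.0507] 0.78:[ 0.5681 -0.241   0.0536] 0.78:[ 0.5574 -0.3752  0.0506]
top pocket1 0.86:[ 0.479  -0.3634  0.0507] 0.78:[ 0.5681 -0.241   0.0536] 0.78:[ 0.5574 -0.3752  0.0506]
top pocket2 0.86:[ 0.479  -0.3634  0.0507] 0.78:[ 0.5681 -0.241   0.0536] 0.78:[ 0.5574 -0.3752  0.0506]
top pocket3 0.86:[ 0.479  -0.3634  0.0507] 0.78:[ 0.5681 -0.241   0.0536] 0.78:[ 0.5574 -0.3752  0.0506]
top pot_yellow_mid 0.6:[ 0.6024 -0.0259  0.0453]
top pot_blue_mid
[... 720 characters left out ...]
0.7617 -0.0688 -0.0026]
side pocket0 0.91:[ 0.4722 -0.3612  0.0498] 0.9:[ 0.4924 -0.2359  0.0461] 0.81:[ 0.5662 -0.2356  0.0541]
side pocket1 0.91:[ 0.4722 -0.3612  0.0498] 0.9:[ 0.4924 -0.2359  0.0461] 0.81:[ 0.5662 -0.2356  0.0541]
side pocket2 0.91:[ 0.4722 -0.3612  0.0498] 0.9:[ 0.4924 -0.2359  0.0461] 0.81:[ 0.5662 -0.2356  0.0541]
side pocket3 0.91:[ 0.4722 -0.3612  0.0498] 0.9:[ 0.4924 -0.2359  0.0461] 0.81:[ 0.5662 -0.2356  0.0541]
side pot_yellow_mid 0.85:[ 0.6071 -0.0213  0.0458]
side pot_blue_mid
side pot_green_mid 0.68:[0.5045 0.0525 0.0446] 0.23:[ 0.6155 -0.3133  0.145 ]
side pot_orange_mid 0.97:[ 0.3591 -0.0274  0.0385] 0.89:[ 0.4985 -0.0163  0.0441] 0.72:[0.3466 0.1316 0.0375]
```

View pics/top0.png

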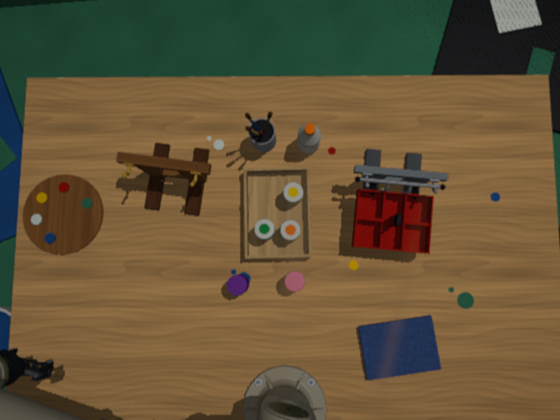

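View pics/side0.png

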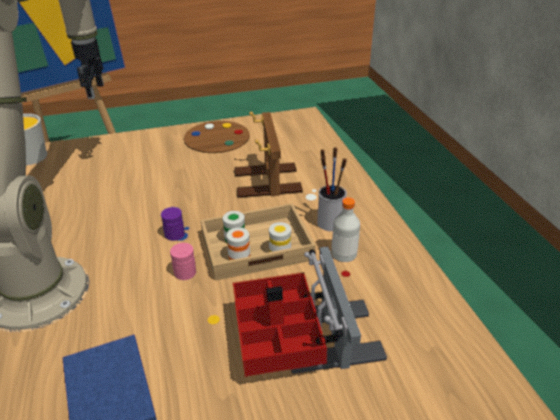

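Top view: steel stand with the caddy on the right (~400,215), wooden stand on the left (~165,170), crate at (276,215). It holds yellow (292,192), green (264,229) and orange (290,230). There is no blue pot, and the purple and pink look-alikes stand in front of the crate. Next I'll get the stand and caddy yaws.

```bash
cat > m1.py <<'E'
from h import *
im=camera('top'); sd=camera('side')
# caddy yaw via pockets, both cams
for c in('top','side'):
    for d in lm('pocket0',c,6): print(c,d)
# red rim rectangle at z=.10
hsv=cv2.cvtColor(im,cv2.COLOR_RGB2HSV)
m=(((hsv[...,0]<6)|(hsv[...,0]>174))&(hsv[...,1]>170)&(hsv[...,2]>40)).astype(np.uint8)
m[:, :330]=0
k=max(cv2.findContours(m,cv2.RETR_EXTERNAL,cv2.CHAIN_APPROX_NONE)[0],key=cv2.contourArea)
b=cv2.boxPoints(cv2.minAreaRect(k)); print('px',np.round(b,1).tolist()); P=np.array([ray('top',u,v,.10)[:2] for u,v in b]); print(np.round(P,4).tolist(),P.mean(0))
for i in range(4):
    e=P[(i+1)%4]-P[i]; print(np.linalg.norm(e),np.arctan2(e[1],e[0]))
def stand(img,c,S,yaw,Z,col):
    Rz=R.from_euler('z',yaw).as_matrix()
    for a,b_ in [((0,-.111,0),(0,.111,0)),((.018,-.111,0),(.018,.111,0)),((-.013,.09,.022),(-.009,.09,-.005)),((-.013,-.09,.022),(-.009,-.09,-.005)),((.018,.09,-.009),(-.013,.09,-.009)),((.018,-.09,-.009),(-.013,-.09,-.009)),((.018,.0325,-Z),(.018,.0875,-Z)),((.018,-.0325,-Z),(.018,-.0875,-Z))]:
        p=[px(c,S+Rz@np.array(q)) for q in(a,b_)]
        yield p
def draw(img,c,x0,y0,ww,hh,f,S,yaw,Z,name):
    cr=cv2.resize(img[y0:y0+hh,x0:x0+ww,::-1],None,fx=f,fy=f,interpolation=cv2.INTER_CUBIC); raw=cr.copy()
    for p in stand(img,c,S,yaw,Z,0):
        q=[tuple(((v-[x0,y0]+.5)*f).astype(int).tolist()) for v in p]; cv2.line(cr,q[0],q[1],(255,255,0),1)
    return np.hstack([raw,cr])
W=np.array([.6415,.3255,.175]); 
a=draw(im,'top',105,130,115,90,3.4,W,-.16,.175,'')
b=draw(sd,'side',225,105,115,90,3.4,W,-.16,.175,'')
cv2.imwrite('pics/w1.png',np.vstack([a,b])[:600,:800])
E
python3 m1.py
```

```text
top (0.84, array([ 0.489 , -0.2355,  0.0491]))
top (0.69, array([ 0.4769, -0.3643,  0.0515]))
top (0.62, array([ 0.5554, -0.3734,  0.0532]))
top (0.56, array([ 0.5665, -0.2375,  0.0522]))
side (0.91, array([ 0.4746, -0.3625,  0.0504]))
side (0.75, array([ 0.4921, -0.2333,  0.0498]))
side (0.71, array([ 0.553 , -0.3681,  0.054 ]))
side (0.66, array([ 0.5666, -0.2364,  0.054 ]))
px [[351.6000061035156, 246.1999969482422], [357.1000061035156, 187.5], [433.79998779296875, 194.6999969482422], [428.29998779296875, 253.39999389648438]]
[[0.4511, -0.1874], [0.613, -0.2049], [0.5927, -0.4152], [0.4319, -0.3949]] [ 0.52219066 -0.3005892 ]
0.16276183131061311 -0.10766963454078948
0.2113417433210284 -1.666596530910145
0.1621075897991544 3.015476482738892
0.2083611271954335 1.4784385366964294
```

View pics/w1.png

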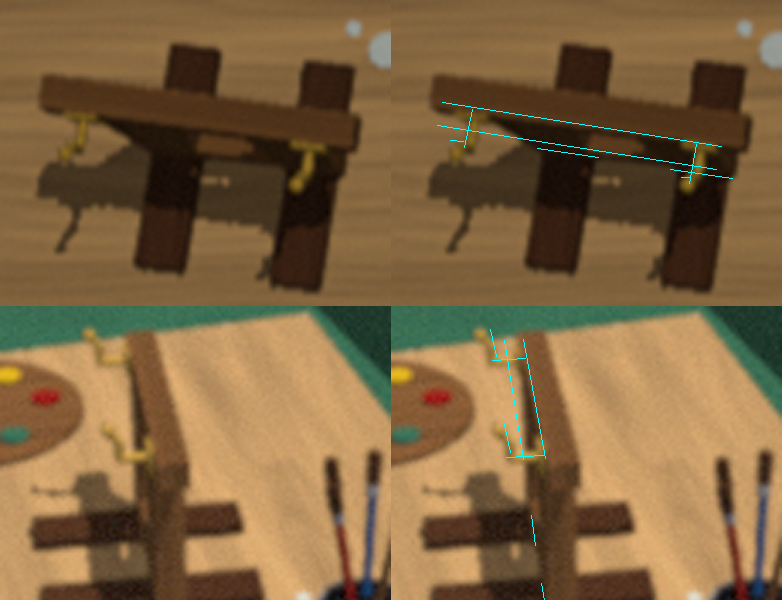

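Triangulating the hook tips and refreshing the pot fixes, then picking the first pot.

```bash
cat >> h.py <<'E'
C=np.array([.522,-.3013]); CY=-.10
def cw(x,y): return C+R.from_euler('z',CY).as_matrix()[:2,:2]@np.array([x,y])
POCK=[(-.038,.066),(-.038,-.066),(.038,.066),(.038,-.066)]
def best(pos,yaw):
    # of the two equivalent half turns take the one with more joint-7 room / less travel
    q0=np.array(sense()['q']); o=[]
    for y in(yaw,yaw+np.pi):
        q=inverse_kinematics(list(pos),down(y).tolist())
        if q is not None: o.append((np.abs(np.array(q)-q0).max()+2*max(0,abs(q[6])-2.6),y))
    return down(min(o)[1]).tolist()
def find(name):
    P=[]
    for c in('top','side'):
        camera(c)
        for d in lm(name,c,3,.3):
            p=d[1]
            if .41<p[0]<.69 and -.09<p[1]<.13 and abs(p[2]-.046)<.012: P.append(p); break
    print(name,*P); return np.mean(P,0)
def pick(p,yaw=np.pi/2):
    o=best([p[0],p[1],.25],yaw)
    open_jaws(); move_to([p[0],p[1],.25],o); 
    hit=servo_line([p[0],p[1],.072],max_force=8,feed=.12)
    g=grasp(); servo_line([p[0],p[1],.30],feed=.15)
    s=sense(); print('pick',hit,s['width'],s['finger_force'],s['time_s'],np.round(s['q'],2)); return s['width']
def place(k):
    x,y=cw(*POCK[k]); o=best([x,y,.30],CY)
    move_to([x,y,.30],o); servo_line([x,y,.135],feed=.12)
    hit=servo_line([x,y,.115],feed=.04,max_force=4); z=sense()['tcp_pos'][2]
    open_jaws(); servo_line([x,y,.30],feed=.15); s=sense(); print('place',k,hit,z,s['time_s'],np.round(s['q'],2))
E
python3 - <<'E'
from h import *
def M(c):
    k=get_calibration(c); A=cv2.Rodrigues(np.array(k['rvec'],float))[0]; K=np.array([[k['fx'],0,k['cx']],[0,k['fy'],k['cy']],[0,0,1]])
    return K@np.c_[A,np.array(k['tvec']).ravel()]
a=np.array([[124.1,175.6],[192.35,184.4]]).T; b=np.array([[251.5,112.6],[257.06,141.5]]).T
X=cv2.triangulatePoints(M('top'),M('side'),a,b); X=(X[:3]/X[3]).T; print(X, X.mean(0)); e=X[0]-X[1]; print(np.linalg.norm(e),'yaw',np.arctan2(-e[0],e[1]))
for i in range(3):
    for c in('top','side'):
        camera(c); print(c,lm('wood_stand_seat',c,1),lm('wood_stand',c,1))
p=find('pot_yellow_mid'); find('pot_green_mid'); find('pot_orange_mid')
pick(p)
E
```

```text
[[0.63241743 0.41072636 0.19651559]
 [0.60885849 0.23270521 0.19373963]] [0.62063796 0.32171578 0.19512761]
0.17959471295035417 yaw -0.13157337371478478
top [(0.83, array([0.6412, 0.3228, 0.1706]))] [(0.73, array([ 0.7624, -0.072 ,  0.0015]))]
side [(0.63, array([0.6404, 0.3262, 0.172 ]))] [(0.89, array([0.6595, 0.3249, 0.0025]))]
top [(0.62, array([0.6416, 0.3225, 0.1733]))] [(0.63, array([ 0.6573,  0.3211, -0.    ]))]
side [(0.73, array([ 0.5499, -0.3705,  0.0531]))] [(0.89, array([0.6604, 0.3261, 0.0026]))]
top [(0.78, array([0.638 , 0.3239, 0.1694]))] [(0.94, array([ 0.6576,  0.3194, -0.0021]))]
side [(0.78, array([0.6393, 0.3254, 0.1754]))] [(0.87, array([0.6589, 0.3241, 0.0031]))]
pot_yellow_mid [ 0.6038 -0.0262  0.0469] [ 0.6052 -0.0228  0.0472]
pot_green_mid [0.4979 0.0507 0.0483] [0.5002 0.0511 0.0436]
pot_orange_mid [ 0.4972 -0.0212  0.0491] [ 0.4951 -0.0172  0.0464]
pick False 0.05249774543133774 62.80966758728027 10.2083 [-0.6   0.4   0.84  1.33 -0.29  1.54  0.21]
```

```bash
python3 - <<'E'
from h import *
place(3)
s=sense(); p=find('pot_orange_mid'); find('pot_green_mid'); shot('top','t2'); cv2.imwrite('pics/s2.png',cv2.resize(camera('side')[180:390,150:430,::-1],None,fx=2.5,fy=2.5))
E
```

```text
place 3 True 0.11674376383247133 15.3167 [-0.06  0.67  1.15  1.14 -0.61  1.67 -0.75]
pot_orange_mid [ 0.4987 -0.0216  0.0505] [ 0.4992 -0.0154  0.0469]
pot_green_mid [0.5    0.047  0.0494] [0.5028 0.055  0.0432]
```

View pics/s2.png

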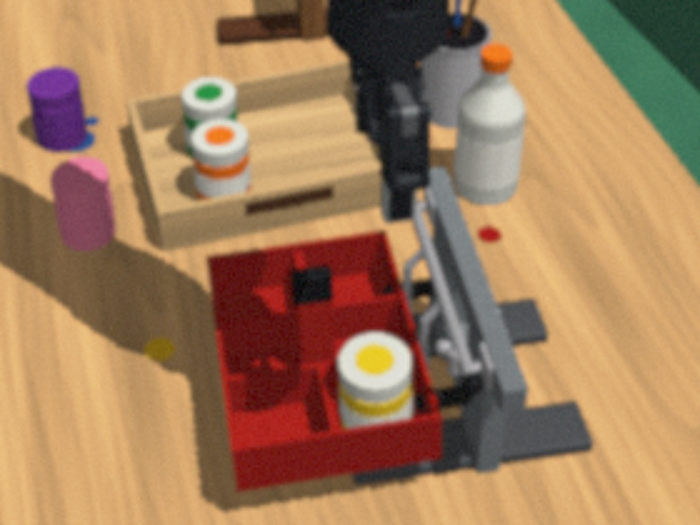

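The yellow pot stands in the back −y pocket; orange (220,160) and green (210,115) are still in the crate. Next come orange and then green, looking again before each pick.

```bash
python3 - <<'E'
from h import *
for n,k in(('pot_orange_mid',2),('pot_green_mid',1)):
    p=find(n)
    wd=pick(p)
    if not .048<wd<.06: print('bad grasp'); break
    place(k)
shot('top','t3'); cv2.imwrite('pics/s3.png',cv2.resize(camera('side')[180:390,150:430,::-1],None,fx=2.5,fy=2.5))
E
```

```text
pot_orange_mid [ 0.5012 -0.0199  0.0468]
pick False 0.052723751584138966 62.78773069381714 21.3 [-1.    0.12  1.09  1.61 -0.11  1.48  0.1 ]
place 2 True 0.11662448553864507 26.0333 [-0.42  0.61  1.3   1.31 -0.59  1.64 -0.9 ]
pot_green_mid [0.4999 0.0493 0.0481]
pick False 0.05263218773352085 62.733997106552124 31.325 [-1.24  0.16  1.23  1.61 -0.15  1.48 -0.  ]
place 1 True 0.11471482582352795 36.6917 [-0.22  0.61  1.36  1.35 -0.59  1.64 -0.62]
```

View pics/s3.png

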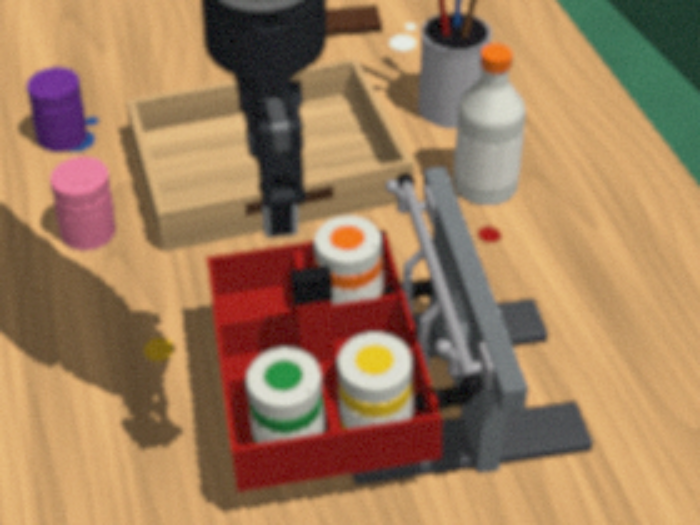

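All three pots stand in their pockets, and the back −x/+y one stays empty... (the front +y pocket). Next: untwist the arm and re-measure the caddy before gripping the post.

```bash
python3 - <<'E'
from h import *
x,y=cw(*POCK[1])
servo_line([.46,-.1,.33])
q=list(sense()['q']); move_joints([0.1,.383,.016,1.5,-.006,1.3,q[6]])
s=sense(); print(s['tcp_pos'],s['time_s'])
A=[];G=[]
for i in range(2):
    for c in('top','side'):
        camera(c); print(c,'grip',lm('caddy_grip',c,1),'bar',lm('caddy_bar',c,1),'seat',lm('steel_stand_seat',c,1))
for n in('pot_yellow_mid','pot_green_mid','pot_orange_mid'): print(n,lm(n,'top',2),lm(n,'side',2))
for yw in(-.1,-.1+np.pi):
    for P in([.5195,-.301,.16],[.54,.337,.3]):
        q=inverse_kinematics(P,down(yw).tolist()); print(yw,P,None if q is None else np.round(q,2))
shot('top','t4')
cv2.imwrite('pics/s4.png',np.vstack([cv2.resize(camera('side')[230:390,220:400,::-1],(675,600))]))
E
```

```text
[ 0.5875171  -0.09768907  0.1721078 ] 41.6667
top grip [(0.7, array([ 0.5177, -0.3042,  0.1473]))] bar [(0.95, array([ 0.6187, -0.3085,  0.1423]))] seat [(0.77, array([ 0.6185, -0.3145,  0.1491]))]
side grip [(0.69, array([ 0.5184, -0.2978,  0.1512]))] bar [(0.85, array([ 0.6204, -0.3115,  0.142 ]))] seat [(0.73, array([ 0.6177, -0.3125,  0.1418]))]
top grip [] bar [(0.69, array([ 0.6201, -0.311 ,  0.1428]))] seat [(0.84, array([ 0.6226, -0.3141,  0.145 ]))]
side grip [(0.68, array([ 0.519 , -0.2984,  0.1512]))] bar [(0.7, array([ 0.6185, -0.3119,  0.1425]))] seat [(0.75, array([ 0.6176, -0.3134,  0.1429]))]
pot_yellow_mid [(0.91, array([ 0.5509, -0.3695,  0.0885]))] [(0.98, array([ 0.5517, -0.3661,  0.0877])), (0.72, array([ 0.4841, -0.3675,  0.0842]))]
pot_green_mid [(0.72, array([ 0.4827, -0.3678,  0.0879]))] [(0.76, array([ 0.4828, -0.3667,  0.0881])), (0.59, array([ 0.5507, -0.3677,  0.0519]))]
pot_orange_mid [(0.78, array([0.3422, 0.1274, 0.0405])), (0.71, array([ 0.5704, -0.2405,  0.0915]))] [(0.9, array([ 0.3607, -0.0277,  0.0378])), (0.7, array([0.3463, 0.1321, 0.0374]))]
-0.1 [0.5195, -0.301, 0.16] [ 0.39  0.37  0.1   1.55 -0.04  1.23 -1.17]
-0.1 [0.54, 0.337, 0.3] [-0.49  0.4  -0.18  1.19  0.07  1.55 -2.33]
3.041592653589793 [0.5195, -0.301, 0.16] [ 1.3   0.72 -1.29  1.5   0.7   1.43  1.46]
3.041592653589793 [0.54, 0.337, 0.3] [ 0.09  0.69 -1.29  1.16  0.66  1.72  0.46]
```

View pics/t4.png

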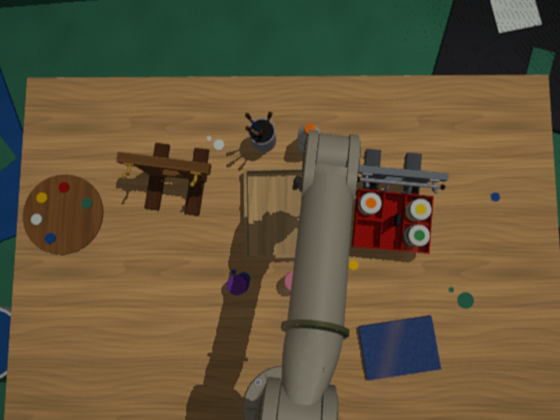

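Top view: orange (370,203), yellow (420,208) and green (418,235) stand in the caddy; the arm is clear of it. Now I'll grip the post, lift, and level it.

```bash
cat >> h.py <<'E'
def att(yaw,th=0): return (R.from_euler('z',yaw)*R.from_euler('y',th)*R.from_rotvec([np.pi,0,0])).as_rotvec().tolist()
def rep(t):
    s=sense(); print(t,round(s['time_s'],1),np.round(s['tcp_pos'],4),'w',round(s['width'],4),'F',np.round(s['contact_force'],1),'T',np.round(s['wrist_torque'],2),'q',np.round(s['q'],2))
E
python3 - <<'E'
from h import *
o=att(-.1,-.026)
servo_line([.50,-.09,.30])
move_to([.519,-.301,.30],o); rep('above')
print(servo_line([.519,-.301,.160],o,feed=.1,max_force=6)); rep('at')
grasp(); rep('gripped')
servo_line([.519,-.301,.175],o,feed=.03); rep('lift15')
servo_line([.519,-.301,.205],o,feed=.05); rep('lift45')
cv2.imwrite('pics/s5.png',cv2.resize(camera('side')[200:390,200:420,::-1],(694,600)))
E
```

```text
above 44.9 [ 0.5194 -0.2999  0.2993] w 0.0855 F [0.4 0.9 1.1] T [-0.01  0.03 -0.03] q [ 0.34  0.29  0.17  1.35 -0.06  1.49 -1.15]
False
at 46.5 [ 0.5194 -0.3013  0.1608] w 0.0853 F [-0.9  0.2 -0.1] T [-0.01  0.06 -0.01] q [ 0.35  0.35  0.16  1.57 -0.07  1.2  -1.14]
gripped 47.2 [ 0.519  -0.301   0.1601] w 0.0081 F [-0.6  1.2  2.5] T [0.05 0.24 0.04] q [ 0.35  0.35  0.16  1.57 -0.07  1.2  -1.14]
lift15 47.8 [ 0.522  -0.3009  0.1745] w 0.007 F [ 15.4  -5.3 -12.1] T [-1.14 -3.21 -0.08] q [ 0.35  0.34  0.16  1.55 -0.07  1.22 -1.14]
lift45 48.6 [ 0.5184 -0.3011  0.2047] w 0.0003 F [-0.2 -0.5 -0.7] T [ 0.03 -0.    0.06] q [ 0.35  0.32  0.17  1.51 -0.07  1.29 -1.15]
```

View pics/s5.png

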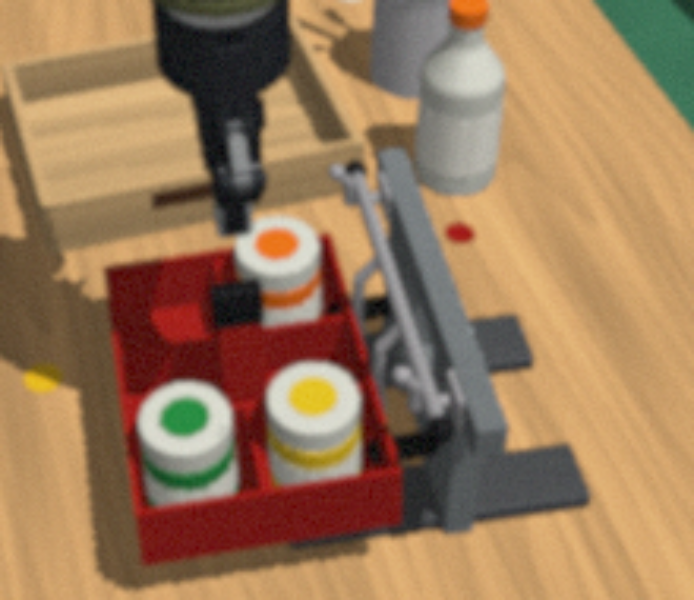

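The grip slid off the post and the caddy stayed hung, pots in place: width fell from 8 to 0 mm, with Fx = 15 N and Fz = −12 N. I'll see how it sits now, then re-grip a little lower and lift in small steps while watching forces.

```bash
python3 - <<'E'
from h import *
o=att(-.1,-.026)
servo_line([.519,-.301,.30],o,feed=.15); open_jaws()
servo_line([.43,-.10,.32],feed=.15)
for i in range(2):
    for c in('top','side'):
        camera(c); print(c,'grip',lm('caddy_grip',c,1),'bar',lm('caddy_bar',c,1),'pk',lm('pocket0',c,4))
for n in('pot_yellow_mid','pot_green_mid','pot_orange_mid'): print(n,lm(n,'top',1),lm(n,'side',1))
t=camera('top')[145:265,335:455,::-1]; s=camera('side')[235:385,220:395,::-1]
cv2.imwrite('pics/c6.png',np.hstack([cv2.resize(t,(400,400),interpolation=3),cv2.resize(s,(400,400),interpolation=3)]))
rep('')
E
```

```text
top grip [(0.94, array([ 0.5158, -0.3094,  0.1481]))] bar [(0.67, array([ 0.621 , -0.3197,  0.1407]))] pk [(0.87, array([ 0.5663, -0.2476,  0.0526])), (0.75, array([ 0.4901, -0.2407,  0.05  ])), (0.65, array([ 0.4793, -0.3702,  0.0465])), (0.65, array([ 0.5539, -0.378 ,  0.0542]))]
side grip [(0.69, array([ 0.5199, -0.3038,  0.1507]))] bar [(0.61, array([ 0.6168, -0.3156,  0.1441]))] pk [(0.82, array([ 0.5495, -0.3765,  0.0538])), (0.79, array([ 0.4924, -0.2356,  0.0482])), (0.72, array([ 0.4768, -0.3695,  0.0484])), (0.7, array([ 0.7755,  0.0615, -0.0025]))]
top grip [(0.89, array([ 0.5158, -0.3086,  0.149 ]))] bar [(0.69, array([ 0.6211, -0.3192,  0.1451]))] pk [(0.89, array([ 0.5684, -0.2445,  0.053 ])), (0.64, array([ 0.4889, -0.2432,  0.0475])), (0.57, array([ 0.5553, -0.3796,  0.05  ])), (0.55, array([ 0.4789, -0.368 ,  0.0491]))]
side grip [(0.58, array([ 0.5192, -0.3056,  0.1522]))] bar [(0.75, array([ 0.6183, -0.3161,  0.1425]))] pk [(0.9, array([ 0.495 , -0.2417,  0.0485])), (0.81, array([ 0.5692, -0.2424,  0.0527])), (0.65, array([ 0.4765, -0.3663,  0.0485])), (0.62, array([ 0.553 , -0.3743,  0.0513]))]
pot_yellow_mid [(0.88, array([ 0.5492, -0.3765,  0.0896]))] [(0.86, array([ 0.5533, -0.3727,  0.0868]))]
pot_green_mid [(0.92, array([ 0.4723, -0.3722,  0.0878]))] [(0.6, array([ 0.4752, -0.3654,  0.0858]))]
pot_orange_mid [(0.83, array([ 0.5627, -0.2439,  0.0926]))] [(0.74, array([0.3469, 0.1295, 0.0352]))]
 53.0 [ 0.43 -0.1   0.32] w 0.0854 F [0.1 0.3 0.1] T [ 0.    0.04 -0.01] q [ 0.14 -0.07  0.01  1.69 -0.    1.49 -1.51]
```

View pics/c6.png

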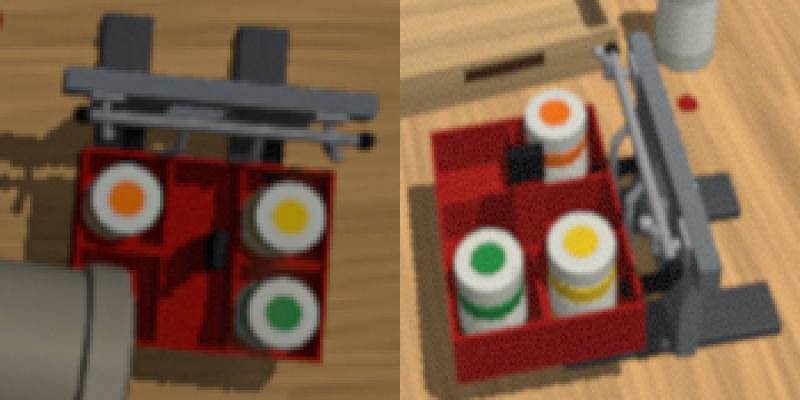

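Both views show the caddy still hung, but jolted about 6 mm toward −y, with the pots still upright in their pockets. The tool was pulled 3 mm in +x as it rose 15 mm. That fits the caddy pivoting about its bar, with the bar wedged against the hook and the stubs on the face. I'll re-grip lower, level it and lift in 2 mm steps, steering x by the measured force.

```bash
cat > lift.py <<'E'
from h import *
def go(G,yaw,th0,zt,n=10,dz=.002,lim=28):
    F0=np.array(sense()['contact_force']); x,y,z=G; ex=np.array([np.cos(yaw),np.sin(yaw)]); d=0.;e=0.
    for i in range(n):
        th=th0*max(0,1-(i+1)/zt); z+=dz
        servo_line([x+d*ex[0]-e*ex[1],y+d*ex[1]+e*ex[0],z],att(yaw,th),feed=.02)
        s=sense(); F=np.array(s['contact_force'])-F0; fx=F[:2]@ex; fy=-F[0]*ex[1]+F[1]*ex[0]
        print(i,round(z,4),'d',round(d,4),'th',round(th,3),'F',np.round([fx,fy,F[2]],1),'T',np.round(s['wrist_torque'],2),'w',round(s['width'],4),np.round(s['tcp_pos'],4))
        if np.linalg.norm(F)>lim: print('STOP'); break
        d+=np.clip(fx/6000,-.0015,.0015); e+=np.clip(fy/6000,-.001,.001)
    return
E
python3 - <<'E'
from lift import *
G=np.array([.519,-.3075,.154])
move_to([G[0],G[1],.30],att(-.1,-.035))
print(servo_line(G.tolist(),att(-.1,-.035),feed=.1,max_force=6)); rep('at')
grasp(); rep('grip')
if sense()['tcp_pos'][2]<.157: go(G,-.1,-.035,4,n=8)
E
```

```text
False
at 55.5 [ 0.5194 -0.3077  0.1547] w 0.0855 F [-0.7 -0.1  0.1] T [-0.01  0.04 -0.  ] q [ 0.31  0.36  0.23  1.58 -0.1   1.18 -1.11]
grip 56.2 [ 0.5191 -0.3072  0.1543] w 0.0098 F [-1.7  2.6  3.2] T [0.48 0.35 0.08] q [ 0.31  0.36  0.23  1.58 -0.1   1.18 -1.11]
0 0.156 d 0.0 th -0.026 F [  4.7  -1.9 -10.2] T [ 0.06 -0.82  0.05] w 0.0096 [ 0.5193 -0.3072  0.1553]
1 0.158 d 0.0008 th -0.018 F [ 4.1 -0.7 -9.5] T [ 0.28 -0.4   0.03] w 0.0098 [ 0.5195 -0.3078  0.1575]
2 0.16 d 0.0015 th -0.009 F [ 0.8 -4.2 -9.5] T [ 0.07  0.12 -0.01] w 0.0095 [ 0.52   -0.3085  0.1599]
3 0.162 d 0.0016 th -0.0 F [  2.2  -2.4 -10. ] T [0.09 0.16 0.  ] w 0.0096 [ 0.5205 -0.3091  0.1621]
4 0.164 d 0.002 th -0.0 F [ 2.6 -2.6 -9.8] T [-0.01  0.04 -0.07] w 0.0098 [ 0.5208 -0.3094  0.1642]
5 0.166 d 0.0024 th -0.0 F [ 2.1 -2.3 -9.7] T [ 0.03  0.08 -0.  ] w 0.0095 [ 0.5213 -0.3098  0.1662]
6 0.168 d 0.0028 th -0.0 F [ 1.3 -3.2 -8.9] T [ 0.05  0.08 -0.04] w 0.0097 [ 0.5216 -0.3102  0.1682]
7 0.17 d 0.003 th -0.0 F [ 2.  -3.1 -9. ] T [ 0.11 -0.02 -0.01] w 0.0098 [ 0.5217 -0.3108  0.1702]
```

It lifts freely now: about 7 N vertical, small side force, grip steady. I'll raise it clear of the hook tips and look.

```bash
python3 - <<'E'
from h import *
p=sense()['tcp_pos']; o=att(-.1)
print(servo_line([p[0]-.001,p[1],.182],o,feed=.03,max_force=8)); rep('a')
print(servo_line([p[0]-.001,p[1],.198],o,feed=.03,max_force=8)); rep('b')
cv2.imwrite('pics/s7.png',cv2.resize(camera('side')[220:390,200:410,::-1],(740,600)))
E
```

```text
False
a 58.8 [ 0.5208 -0.3109  0.1822] w 0.0099 F [ 0.6  0.  -6.3] T [0.03 0.05 0.02] q [ 0.31  0.37  0.23  1.5  -0.09  1.28 -1.12]
False
b 59.5 [ 0.5207 -0.3108  0.198 ] w 0.0099 F [-1.1 -1.3 -5.9] T [0.07 0.06 0.  ] q [ 0.31  0.36  0.23  1.48 -0.08  1.31 -1.12]
```

View pics/s7.png

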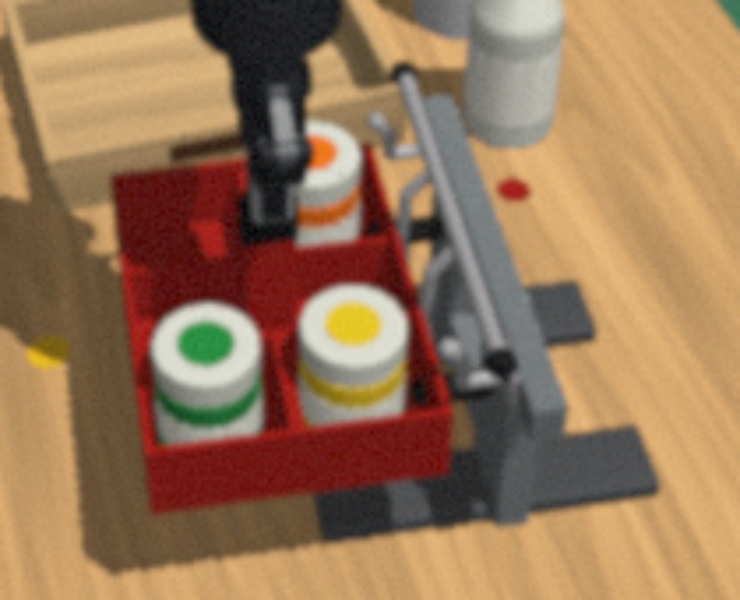

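The bar is above the hooks and the caddy is level. Now I carry it around to the front of the wooden stand.

```bash
python3 - <<'E'
from h import *
p=sense()['tcp_pos']; o=att(-.1)
servo_line([p[0]-.001,p[1],.215],o,feed=.05)
servo_line([.440,-.302,.22],o,feed=.08); rep('out')
servo_line([.445,-.29,.31],o,feed=.12); rep('up')
servo_line([.49,0,.31],att(-.115),feed=.12); rep('mid')
servo_line([.452,.3497,.31],att(-.1316),feed=.12); rep('wood')
for i in range(3):
    for c in('top','side'):
        camera(c); print(c,'grip',lm('caddy_grip',c,1),'bar',lm('caddy_bar',c,1),'seat',lm('wood_stand_seat',c,1))
t=camera('top')[110:260,60:260,::-1]; s=camera('side')[20:200,140:340,::-1]
cv2.imwrite('pics/c8.png',np.hstack([cv2.resize(t,(400,300),interpolation=3),cv2.resize(s,(400,360),interpolation=3)[:300]]))
E
```

```text
out 61.2 [ 0.4405 -0.3018  0.22  ] w 0.01 F [ 0.4 -0.1 -6.2] T [ 0.02 -0.01 -0.  ] q [ 0.33  0.19  0.25  1.65 -0.05  1.31 -1.09]
up 62.1 [ 0.4446 -0.2899  0.309 ] w 0.0098 F [-0.1  0.4 -6.8] T [ 0.03  0.05 -0.04] q [ 0.3   0.15  0.25  1.49 -0.04  1.5  -1.12]
mid 64.7 [ 0.49   -0.0005  0.31  ] w 0.0099 F [ 0.5 -0.5 -7.6] T [0.03 0.03 0.03] q [-0.04  0.06 -0.03  1.58  0.    1.5  -1.75]
wood 67.8 [0.4522 0.3493 0.3101] w 0.0099 F [-0.7 -0.3 -6.6] T [-0.01  0.03 -0.02] q [-0.47  0.26 -0.31  1.36  0.08  1.53 -2.48]
top grip [(0.96, array([0.4517, 0.3468, 0.3034]))] bar [(0.68, array([0.5529, 0.3355, 0.2976]))] seat [(0.63, array([0.6414, 0.3238, 0.1689]))]
side grip [(0.65, array([0.4024, 0.2917, 0.2412]))] bar [(0.92, array([0.5523, 0.3371, 0.2944]))] seat [(0.83, array([0.6392, 0.3241, 0.1723]))]
top grip [(0.77, array([0.4502, 0.3488, 0.3029]))] bar [(0.8, array([0.5526, 0.336 , 0.2985]))] seat [(0.78, array([0.6387, 0.3253, 0.1743]))]
side grip [(0.92, array([0.4491, 0.3514, 0.3075]))] bar [(0.97, array([0.5485, 0.338 , 0.2959]))] seat [(0.6, array([0.6416, 0.3241, 0.1726]))]
top grip [(0.81, array([0.447 , 0.3492, 0.3054]))] bar [(0.57, array([0.5525, 0.3381, 0.2938]))] seat [(0.73, array([0.64  , 0.3257, 0.1723]))]
side grip [(0.89, array([0.4519, 0.3527, 0.3068]))] bar [(0.73, array([0.5494, 0.3368, 0.2948]))] seat [(0.85, array([0.6382, 0.3258, 0.1725]))]
```

View pics/c8.png

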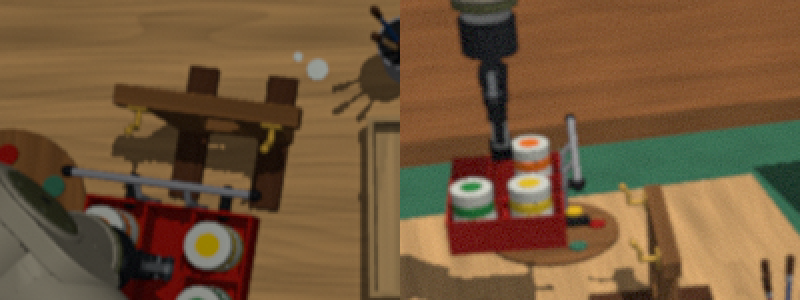

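Top crop: the level caddy bar is parallel to the wooden stand. Measured bar-to-TCP offset matches the geometry. I'll approach above the hook tips, touch the stubs to the face to reference x, back off and lower.

```bash
python3 - <<'E'
from h import *
Y=-.1316; o=att(Y); ex=np.array([np.cos(Y),np.sin(Y)]); T=np.array([.5407,.3378])
def P(d,z): return [*(T+d*ex),z]
servo_line(P(-.09,.235),o,feed=.1)
servo_line(P(-.012,.230),o,feed=.08); rep('near')
wait(.3)
hit=servo_line(P(.009,.230),o,feed=.015,max_force=4); rep('touch'); 
d=(np.array(sense()['tcp_pos'])[:2]-T)@ex; print(hit,'d',d)
cv2.imwrite('pics/c9.png',np.hstack([cv2.resize(camera('top')[120:240,90:250,::-1],(400,300),interpolation=3),cv2.resize(camera('side')[70:220,170:370,::-1],(400,300),interpolation=3)]))
E
```

```text
near 71.1 [0.5282 0.3399 0.2301] w 0.0095 F [-0.7 -0.1 -5.6] T [ 0.1   0.06 -0.02] q [-0.43  0.41 -0.28  1.35  0.11  1.4  -2.4 ]
touch 72.4 [0.5427 0.3373 0.2283] w 0.0098 F [-1.1  0.6 -6.6] T [ 0.15  0.23 -0.05] q [-0.42  0.43 -0.27  1.31  0.11  1.41 -2.38]
True d 0.002056110293566511
```

View pics/c9.png

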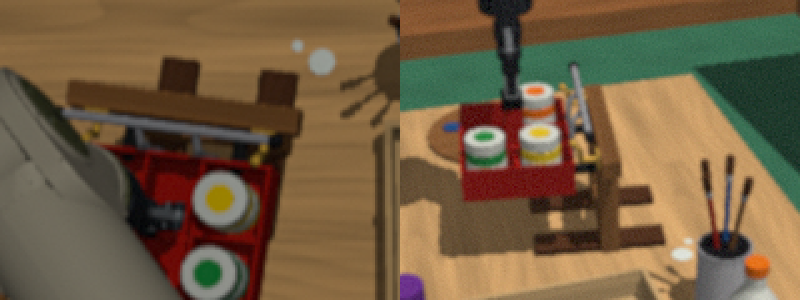

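Stub contact came at d = +2.06 mm, exactly the predicted 2 mm, so the seat fix is good. Lowering now.

```bash
python3 - <<'E'
from h import *
Y=-.1316; o=att(Y); ex=np.array([np.cos(Y),np.sin(Y)]); T=np.array([.5407,.3378])
def P(d,z): return [*(T+d*ex),z]
servo_line(P(-.0005,.230),o,feed=.02); wait(.2); rep('back')
servo_line(P(-.0005,.205),o,feed=.04,max_force=5); rep('mid')
hit=servo_line(P(-.0005,.180),o,feed=.02,max_force=5); rep('down'); print(hit)
cv2.imwrite('pics/c10.png',np.hstack([cv2.resize(camera('top')[120:240,90:250,::-1],(400,300),interpolation=3),cv2.resize(camera('side')[70:220,170:370,::-1],(400,300),interpolation=3)]))
E
```

```text
back 73.0 [0.5402 0.3378 0.2299] w 0.0102 F [ 0.  -0.9 -6.4] T [ 0.08  0.03 -0.01] q [-0.42  0.43 -0.27  1.32  0.11  1.41 -2.39]
mid 73.8 [0.5403 0.338  0.2052] w 0.0099 F [ 0.6  0.5 -6.1] T [ 0.1  -0.   -0.01] q [-0.42  0.44 -0.27  1.36  0.12  1.36 -2.39]
down 74.7 [0.5392 0.3381 0.185 ] w 0.0099 F [-1.2 -0.   2.6] T [ 0.07  0.11 -0.05] q [-0.42  0.45 -0.27  1.39  0.12  1.32 -2.39]
True
```

View pics/c10.png

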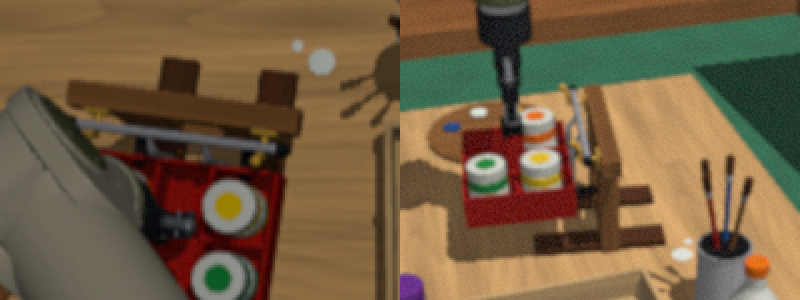

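The bar landed at z = 0.185 (expected ≈0.187), with both brass hook tips in front of it. I'll ease it into its lean, release, retreat and check.

```bash
python3 - <<'E'
from h import *
Y=-.1316; p=sense()['tcp_pos']; o=att(Y,-.024)
servo_line([p[0],p[1],p[2]-.002],o,feed=.015); rep('eased')
open_jaws(); wait(.3); rep('open')
servo_line([p[0],p[1],.33],o,feed=.1)
servo_line([.45,0.05,.35],feed=.15); wait(.5); rep('clear')
for c in('top','side'):
    camera(c); print(c,'bar',lm('caddy_bar',c,1),'grip',lm('caddy_grip',c,1),'pk',lm('pocket0',c,4))
    for n in('pot_yellow_mid','pot_green_mid','pot_orange_mid','pot_blue_mid','brush_tin','glue_bottle'): print(n,lm(n,c,3,.3))
cv2.imwrite('pics/c11.png',np.hstack([cv2.resize(camera('top')[120:270,70:270,::-1],(400,300),interpolation=3),cv2.resize(camera('side')[70:220,170:370,::-1],(400,300),interpolation=3)]))
E
```

```text
eased 75.0 [0.5389 0.3384 0.1841] w 0.0093 F [-5.8 -0.7  7.2] T [-0.39  0.9  -0.06] q [-0.43  0.43 -0.27  1.41  0.13  1.29 -2.41]
open 76.0 [0.5392 0.3381 0.1828] w 0.0853 F [-0.9 -0.4 -0.2] T [0.04 0.01 0.02] q [-0.43  0.43 -0.27  1.42  0.13  1.29 -2.41]
clear 80.3 [0.45 0.05 0.35] w 0.0855 F [ 0.2 -0.3  0.3] T [0.02 0.04 0.02] q [-0.09 -0.04 -0.1   1.6   0.    1.56 -1.89]
top bar [] grip [(0.82, array([0.5374, 0.3382, 0.1785]))] pk [(0.97, array([0.5726, 0.2649, 0.0785])), (0.95, array([0.5112, 0.4039, 0.0829])), (0.85, array([0.5905, 0.3974, 0.0799])), (0.67, array([0.4941, 0.2756, 0.0801]))]
pot_yellow_mid [(0.68, array([0.5649, 0.2706, 0.1178]))]
pot_green_mid [(0.97, array([0.4899, 0.2755, 0.1183]))]
pot_orange_mid [(0.88, array([ 0.3579, -0.0293,  0.039 ])), (0.83, array([0.5869, 0.3985, 0.1222]))]
pot_blue_mid [(0.74, array([ 0.7627, -0.0726,  0.0028]))]
brush_tin [(0.85, array([0.7773, 0.058 , 0.0021]))]
glue_bottle [(0.83, array([ 0.7664, -0.0726,  0.0026]))]
side bar [(0.8, array([0.6379, 0.3244, 0.1723]))] grip [(0.89, array([0.5358, 0.339 , 0.1795]))] pk [(0.97, array([0.5734, 0.2685, 0.0809])), (0.81, array([0.4911, 0.277 , 0.0777])), (0.68, array([0.5162, 0.4042, 0.0769])), (0.57, array([0.5906, 0.3976, 0.084 ]))]
pot_yellow_mid [(0.57, array([0.5669, 0.2726, 0.1163])), (0.57, array([0.6593, 0.3252, 0.0056])), (0.47, array([ 0.6161, -0.3114,  0.1421]))]
pot_green_mid [(0.86, array([0.493 , 0.2782, 0.1138]))]
pot_orange_mid [(0.93, array([0.3464, 0.1295, 0.0353])), (0.68, array([ 0.3573, -0.0285,  0.0346])), (0.66, array([0.5855, 0.4031, 0.1214]))]
pot_blue_mid []
brush_tin [(0.78, array([0.7759, 0.0635, 0.001 ]))]
glue_bottle [(0.63, array([ 0.7592, -0.0677, -0.003 ]))]
```

View pics/c11.png

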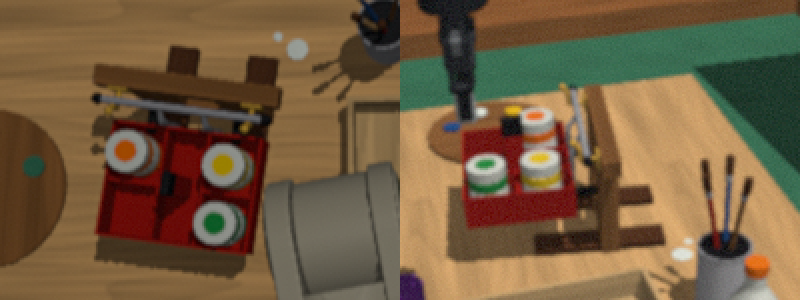

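The caddy hangs on both brass hooks with its bar at the seat. All three pots are upright in their own pockets, the bystanders are unmoved and the gripper is clear.

```bash
python3 -c "
from workcell import *
print(sign_off())"
```

```text
the job is handed in; nothing more can be done
None
```

The job is handed in at about 80 s: all three pots (yellow, orange, green; there was no blue) stand in the caddy, which hangs on both wooden-stand hooks, though my first lift slipped off the post and jolted the caddy about 6 mm on the steel hooks without dropping it.

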